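Lock the strip press and feel its gap with the gauge blade

TASK

In the press for the drawing strips, first turn the red turnbutton across the slot so that it locks the gate. Then take the blue-handled gauge from its stand and slide its blade straight down into the middle part of the slot between the two plates until it drags snugly, without forcing it. Finish while still holding the gauge by its handle at that depth, the blade lightly pinched by the spring plate, and leave everything else on the table alone.

Things in the scene. Friction and masses are not known exactly. Their poses are not given: they have to be found in the camera images.
- press: Strip press, fixed: dark wooden foot 200 x 150 x 18 mm, two upright green cheeks 170 mm long, tops 105 mm above the table. Origin on the table under the slot's middle; x along the slot to the red button's end, y across it from the fixed plate to the hinged gate (cheek with two brass screws). Yaw up to 0.35 rad either way.
- slot_mouth (a point): Middle of the slot's mouth, level with the cheek tops (105 mm up), at press x = 0, y = 3 mm; axes as the press. Slot 130 mm long in x, between a fixed aluminium plate (upright face at press y = 0) and a steel spring plate on the gate side. The mouth flares, about 21 mm wide at the top, 6.5 mm wide 12 mm down.
- slot_throat (a point): Point on the fixed plate's face 37 mm below the mouth (68 mm up), where the gap is nominally 4 mm. From 12 to 62 mm depth the spring plate's face closes in by 1 mm per 10 mm, from 6.5 to 1.5 mm. The screw setting is unknown: gaps are up to 0.8 mm wider or narrower, so the 4 mm blade against the fixed plate begins to drag 29 to 45 mm deep. Open below to 87 mm depth.
- springplate (a joint): How far the spring plate is pushed back towards the gate, press +y (m): 0 at rest (nothing drags), stop at 0.006; stiffness 5 N per mm. A snug drag is about 0.0004 to 0.0022 (2 to 11 N across the blade); beyond 0.0035 the blade is forced.
- turnbutton (a joint): Angle of the red turnbutton about its upright pivot on the fixed cheek (rad), growing counter-clockwise from above: 0 = along press +x, off the press's end (gate free); 1.57 = along press +y, across the slot over the gate (locked); stop at 1.62. Starts at 0 to 0.35. Stays where it is left; 0.04 N m to turn.
- button_pivot (a point): On the turnbutton's upright axis, 119 mm above the table, at press x = 75 mm, y = -17 mm. The red bar runs from 6 mm behind the axis to 60 mm ahead of it, 12 mm thick, 22 mm high, its underside 3 mm above the cheek tops (its top 130 mm above the table).
- button_grip (a point): Point to pinch or push on the red bar: 35 mm from the pivot along the bar, mid-height (119 mm above the table). x points along the bar away from the pivot; the bar is 12 mm thick across (y).
- stand: Fixed pale wooden block 78 x 70 mm, 90 mm high, with a pocket 34 x 9 mm in its top in which the gauge stands upright. Origin under its middle on the table; the pocket's long side is its x.
- gauge_grip (a point): Centre of the gauge's blue handle, 30 mm wide (x), 16 mm thick (y), 60 mm high (z); at the start 120 mm above the table, the handle's underside on the stand's top. A flat steel blade 26 mm wide (x), 4 mm thick (y), 85 mm long points straight down from it. z points from blade to handle. About 90 g. Pinch it across the 16 mm and lift straight up.
- gauge_tip (a point): Middle of the blade's lower end, 115 mm below gauge_grip along the gauge's z.
- tube_red: Bystander: loose paint tube with a red band, 105 mm long, 24 mm thick. Leave alone. Origin under its middle.
- tube_blue: Bystander: loose paint tube with a blue band, 105 mm long, 24 mm thick. Leave alone. Origin under its middle.
- tube_yellow: Bystander: loose paint tube with a yellow band, 105 mm long, 24 mm thick. Leave alone. Origin under its middle.
- phone: Bystander: black telephone lying flat, 74 x 150 x 9 mm. Leave alone. Origin under its middle.
- jar: Bystander: amber glass jar, 68 mm across, 85 mm high. Leave alone. Origin under its middle.
- brush_mug: Bystander: blue mug with brushes and pencils in it, 72 mm across, 165 mm high over the brushes. Leave alone. Origin under its middle.
- eraser: Bystander: white eraser 45 x 22 x 13 mm. Leave alone. Origin under its middle.

How it is judged:
By the outcome, as a careful person would: the job done as asked, in the order asked, and still so for the second after the job is handed in, while the arm keeps its last pose, push and grip.
It also fails if it takes over 64 s, if anything falls off the work surface, if the arm or the gripper's body presses on something with over 40 N, if the wrist force passes 120 N, or if a joint passes its speed limit or range.

ROBOT

A 6-joint arm with a two-finger parallel gripper is mounted at the origin on the work surface. World frame = base frame: x ahead of the robot, y to its left, z up, the work surface at z = 0. Lengths are in m, angles in rad, forces in N, time in s.
With the tool pointing down it reaches from about 0.35 to 0.775 m from the base axis. Payload 5.5 kg.
Tool frame: the origin (TCP) lies at the very end of the fingers, on their centre line; the grasp point (between the pads) lies env.hold_point_z behind it (env.hold_point_z is the distance from the TCP to the grasp point, in m); z points along the fingers, y is the line along which they close (so a half turn about z gives the same grasp; the last joint's range is limited). The gripper opens to 85 mm and grips with 20 to 120 N. Pads are 22 mm wide; open, the fingers measure 114 mm over their backs; the gripper's body (76 mm by 85 mm) begins 54 mm behind the grasp point. The pads swing forward as they close: fully open they stand 13 mm farther back than shut.
Start: joints at [-1.269, 0.313, 0.046, 1.304, 0, 1.431], TCP at [0.246, -0.52, 0.231] pointing down, gripper open.
Joint ranges: [-2.76, 2.76], [-0.86, 1.69], [-1.03, 1.26], [-2.2, 2.34], [-1.47, 1.5], [-3.14, 3.14]. Speed limits (rad/s): [2.57, 2.57, 3.14, 3.14, 3.14, 3.14].

INTERFACE

Orientations are given as a unit quaternion [w, x, y, z].
In Python, from workcell import env gives the robot as it stands.
- The arm moves only by the tool carry_out, never from a script. Its argument "steps" is a list of rows, each a list of 3 entries, a list of its own where there are three numbers: the turn, a rotation vector about the tool's x, y, z in degrees, then the shift along the tool's x, y, z in cm, then the closure in counts, from 0 (fully open) to 255 (shut). A call has exactly 8 rows; each row is the pose to reach, as a shift and turn from the pose commanded when the call began, along the tool's axes at that moment; what a row does not reach only later rows make up. A row lasts 1/8 s, in which the tool goes at most 62.5 mm and 10.7 degrees, less where a joint would pass 70% of its speed; a pose out of reach is approached as far as the arm can. A call with a gripper value outside its range is refused whole. The fingers move at their own pace and stop on an object; "force" is the grip in N (left out, the last holds). Time passes only in rows, so rows that repeat a pose let the fingers close, or fill a call up. It gives the time, the measured TCP pose, the force, the opening and the grip force at its end, in the units of the state.
- env.get_state(): the state, without advancing time (a new reading comes with each control period).
- env.read_camera(name): name is "scene" or "top" or "wrist"; returns (picture, depth): 420x560x3 uint8, red, green, blue; 420x560 float32, m along the optical axis (not along the pixel's ray), 0 where there is no reading.
- env.get_calibration(name): a dict with "fx", "fy", "cx", "cy" (pixels), "origin" and "orientation" of the camera in the world. Camera axes: x right, y up, looking along -z (the intrinsics and any distortion apply to the point x, -y, -z); pixel columns grow to the right and rows downward; lengths in m; the calibration is good to about 2 mm. A picture is of the moment at which its call begins: read the wrist's pose just before it. get_calibration takes no time and is no camera call; for the wrist camera it gives the pose at the moment of the call.
- env.hand_in(): hands the job in; it is judged then, once.
The state is a dict: "clock": time; "joint_pos": joint angles; "qvel": joint speeds; "tau": joint torques, N m; "tcp_pos": TCP position; "orientation": TCP orientation; "wrist_force": force on the tool from outside, world axes, zero at the start; "ft_torque": the same for the moment, N m; "finger_gap": finger opening in m; "grip_force": force on a finger pad.
Only numpy, scipy, OpenCV 4.12 (cv2) and the standard library are available. Lean on these libraries where they do the work, as an engineer would, in place of code of your own. Each camera call takes 0.05 s, during which the arm holds its last target. There are 200 camera calls.

## Working session

There is one attempt and no reset: what is moved stays moved. The work goes in short steps, Python scripts to look and compute and a tool call to move; the robot and the scene stay as the last step left them, time stands still between calls to the robot, and variables do not carry over. Pictures are saved under pics/ and viewed, at most 10 in all, crops included, and the job is handed in when it is done.

Besides the shell and the picture viewer there is one more tool, called after ">>>" by a JSON object that holds its "api" and its "payload". carry_out: Moves the arm, as the interface text tells. Its arguments: {"type":"object","properties":{"steps":{"type":"array","items":{"type":"array"}},"force":{"type":"number"}},"required":["steps"]}

```bash
mkdir -p pics; ls; cat > h.py <<'E'
from workcell import env
import numpy as np, cv2
from scipy.spatial.transform import Rotation as R
def q2R(q): return R.from_quat([q[1],q[2],q[3],q[0]])
def cap(n,save=None):
    c=env.get_calibration(n); p,d=env.read_camera(n)
    if save: cv2.imwrite(save,p[:,:,::-1])
    return p,d,c
def world(d,c):
    h,w=d.shape; v,u=np.mgrid[:h,:w]
    P=np.stack([(u-c['cx'])/c['fx']*d,-(v-c['cy'])/c['fy']*d,-d],-1)
    W=P@q2R(c['orientation']).as_matrix().T+np.array(c['origin']); W[d<=0]=np.nan
    return W
E
python3 - <<'E'
from h import *
s=env.get_state(); print({k:np.round(v,4) for k,v in s.items()}, env.hold_point_z)
for n in ['scene','top','wrist']:
    p,d,c=cap(n,f'pics/{n}0.png'); print(n,c)
    np.savez(f'{n}0.npz',p=p,d=d,W=world(d,c))
a=cv2.imread('pics/scene0.png');b=cv2.imread('pics/top0.png')
E
```

```text
pics
{'clock': np.float64(0.0), 'joint_pos': array([-1.2686,  0.3141,  0.0449,  1.3036,  0.    ,  1.4312]), 'qvel': array([-0.0001, -0.0009, -0.0008,  0.    , -0.0002,  0.0001]), 'tau': array([-5.00000e-04, -4.80633e+01,  2.98531e+01,  1.93000e-02,
       -3.00000e-04, -0.00000e+00]), 'tcp_pos': array([ 0.2457, -0.5193,  0.2304]), 'orientation': array([-1.000e-03,  9.757e-01,  2.191e-01, -1.000e-04]), 'wrist_force': array([-0.9574, -0.2044, -0.4585]), 'ft_torque': array([-0.0027, -0.0316,  0.0001]), 'grip_force': np.float64(0.0), 'finger_gap': np.float64(0.0855)} 0.0187
scene {'fx': 486.339930259873, 'fy': 486.339930259873, 'cx': 279.28191985212385, 'cy': 209.3230957438311, 'origin': array([ 1.06730278, -0.89628837,  1.03364345]), 'orientation': array([0.88870787, 0.38686274, 0.10294852, 0.22346622])}
top {'fx': 421.2587318773278, 'fy': 421.2587318773278, 'cx': 279.9319836272876, 'cy': 208.28715503089663, 'origin': array([ 0.43077807, -0.00152338,  1.2620589 ]), 'orientation': array([ 0.70723856,  0.05378459, -0.04629619, -0.70340422])}
wrist {'fx': 294.68051389978416, 'fy': 294.68051389978416, 'cx': 277.2193776710418, 'cy': 211.03441969180713, 'origin': array([ 0.30538342, -0.49194651,  0.37216334]), 'orientation': array([ 0.83775793, -0.10954154,  0.07084107, -0.53023   ])}
```

View pics/scene0.png

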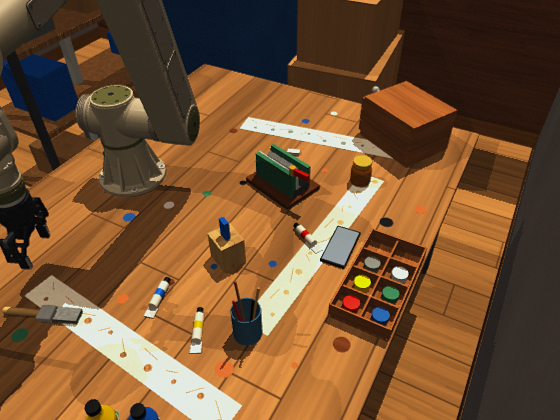

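View pics/top0.png

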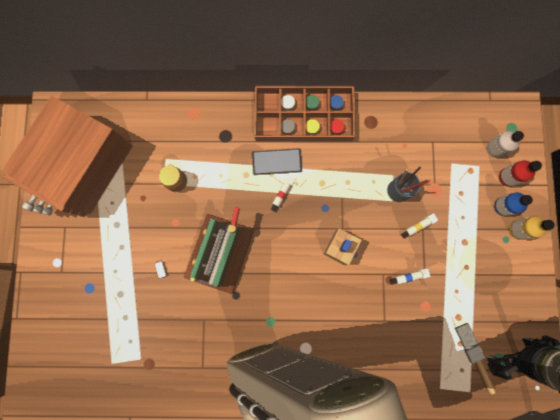

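The scene view shows the press at about (283,175), stand with the blue gauge at (226,245), red bar at (300,171). In the top view, the press is at (220,253), its red bar at (236,217) points away from the robot, and the stand is at (345,247), gauge at (347,245).

```bash
cat > m.py <<'E'
from h import *
def rect(P,name):
    r=cv2.minAreaRect((P[:,:2]*1000).astype(np.float32)); print(name,len(P),'c',np.round(r[0],1),'size',np.round(r[1],1),'ang',round(r[2],1),'z',np.round(np.percentile(P[:,2],[5,50,95])*1000,1))
for n in ['scene','top']:
    z=np.load(n+'0.npz'); p=z['p'].astype(int);W=z['W'];r,g,b=p[...,0],p[...,1],p[...,2]
    hsv=cv2.cvtColor(z['p'],cv2.COLOR_RGB2HSV).astype(int);H,S,V=hsv[...,0],hsv[...,1],hsv[...,2]
    def near(x,y,rad): return np.hypot(W[...,0]-x,W[...,1]-y)<rad
    print(n)
    if n=='top': c1=W[253,220];c2=W[247,345]; print(c1,c2)
    else: c1=W[175,283];c2=W[245,226]; print(c1,c2)
    m1=near(c1[0],c1[1],.17);m2=near(c2[0],c2[1],.09)
    red=m1&((H<6)|(H>174))&(S>180)&(V>90)&(W[...,2]>.1)&(W[...,2]<.15); rect(W[red],'red')
    rect(W[red&(W[...,2]>.124)],'redtop')
    gr=m1&(H>50)&(H<95)&(S>60)&(W[...,2]>.098)&(W[...,2]<.113); rect(W[gr],'greentop')
    ft=m1&(W[...,2]>.012)&(W[...,2]<.024); rect(W[ft],'foot')
    st=m2&(W[...,2]>.083)&(W[...,2]<.097)&(H<30); rect(W[st],'standtop')
    bl=m2&(H>100)&(H<130)&(S>120)&(W[...,2]>.095); rect(W[bl],'blue'); rect(W[bl&(W[...,2]>.143)],'bluetop')
E
python3 m.py
```

```text
scene
[0.50466468 0.14495356 0.08305957] [ 0.51182133 -0.1900386   0.08532266]
red 41 c [574.2 132.4] size [12.9 52. ] ang 80.8 z [124.7 128.5 132.5]
redtop 39 c [574.2 132.4] size [12.9 52. ] ang 80.8 z [125.3 128.5 132.6]
greentop 356 c [479.8 188.1] size [ 84.5 173.9] ang 71.3 z [ 98.9 103.1 106.9]
foot 775 c [527.3 163.2] size [176.3 298.7] ang 62.7 z [13.  16.9 21.8]
standtop 466 c [ 495.3 -167.5] size [71.1 82. ] ang 61.4 z [84.9 88.7 92.1]
blue 158 c [ 496.6 -169.5] size [15.7 30.9] ang 57.2 z [100.  131.6 150.1]
bluetop 52 c [ 496.5 -168.4] size [15.2 30.5] ang 62.0 z [144.2 148.2 151.6]
top
[0.47154058 0.17533538 0.09991906] [ 0.48739925 -0.16092913  0.14958572]
red 6 c [562.4 132.8] size [ 3.1 27.4] ang 74.1 z [127.  129.9 132. ]
redtop 6 c [562.4 132.8] size [ 3.1 27.4] ang 74.1 z [127.  129.9 132. ]
greentop 532 c [475.3 191.7] size [ 77.9 166. ] ang 71.7 z [101.  104.9 108.3]
foot 1447 c [474.3 193. ] size [150.7 199.8] ang 72.0 z [14.  17.9 22. ]
standtop 608 c [ 492.7 -163.7] size [69.6 78.2] ang 62.7 z [86.4 89.9 93.8]
blue 44 c [ 492.4 -164.1] size [12.7 24.4] ang 60.5 z [146.7 150.2 153.1]
bluetop 44 c [ 492.4 -164.1] size [12.7 24.4] ang 60.5 z [146.7 150.2 153.1]
```

```bash
cat >> h.py <<'E'
def pose():
    s=env.get_state(); return np.array(s['tcp_pos']),q2R(s['orientation'])
def down(yaw):  # tool z down, tool y axis at world angle yaw (rad)
    y=np.array([np.cos(yaw),np.sin(yaw),0]);z=np.array([0,0,-1.]);x=np.cross(y,z)
    return R.from_matrix(np.stack([x,y,z],1))
def rel(p,Rt,p0=None,R0=None):
    if p0 is None: p0,R0=pose()
    return np.round((R0.inv()*Rt).as_rotvec(degrees=True),2),np.round(R0.inv().apply(np.array(p)-p0)*100,3)
E
python3 - <<'E'
from h import *
c=env.get_calibration('wrist');p,Rt=pose()
print('tool',Rt.as_matrix().round(3));o=Rt.inv().apply(c['origin']-p);Rc=(Rt.inv()*q2R(c['orientation']));print('cam in tool',o.round(4),Rc.as_matrix().round(3))
# tool yaw options: y axis along press y (72deg) or opposite
for yaw in (72,252,252-360):
    D=down(np.radians(yaw)); f=-(D*Rc).as_matrix()[:,2]; print(yaw,'cam fwd',f.round(3),'off',D.apply(o).round(3), rel([.42,.13,.3],D))
E
```

```text
tool [[ 0.904  0.428 -0.   ]
 [ 0.428 -0.904  0.001]
 [ 0.    -0.001 -1.   ]]
cam in tool [ 0.0657  0.0005 -0.1416] [[ 0.     0.966  0.259]
 [ 1.    -0.     0.001]
 [ 0.001  0.259 -0.966]]
72 cam fwd [ 0.246 -0.081 -0.966] off [-0.062  0.021  0.142] (array([-2.0000e-02, -1.0000e-01, -1.3669e+02]), array([ 43.523, -51.268,  -6.861]))
252 cam fwd [-0.246  0.081 -0.966] off [ 0.062 -0.021  0.142] (array([-8.000e-02,  2.000e-02,  4.331e+01]), array([ 43.523, -51.268,  -6.861]))
-108 cam fwd [-0.246  0.081 -0.966] off [ 0.062 -0.021  0.142] (array([-8.000e-02,  2.000e-02,  4.331e+01]), array([ 43.523, -51.268,  -6.861]))
```

```bash
python3 - <<'E'
from h import *
print(rel([.45,-.14,.27],down(np.radians(62))))
E
```

```text
(array([-3.0000e-02, -9.0000e-02, -1.2669e+02]), array([ 34.691, -25.574,  -3.897]))
```

>>> {"api": "carry_out", "payload": {"steps": [[[0,0,-10],[4.5,-3.5,-1],0],[[0,0,-20],[9,-6.6,-2],0],[[0,0,-30],[13.5,-10,-3],0],[[0,0,-40],[18,-13.2,-4],0],[[0,0,-50],[22.5,-16.5,-4],0],[[0,0,-60],[27,-20,-4],0],[[0,0,-70],[31,-23,-4],0],[[0,0,-80],[34.7,-25.6,-4],0]]}}

```text
clock: 1.15
tcp_pos: [0.4505, -0.1382, 0.2712]
orientation: [0.0, 0.604, 0.797, -0.0]
wrist_force: [0.1, -0.3, -0.9]
finger_gap: 0.0857
grip_force: 0.0
```

>>> {"api": "carry_out", "payload": {"steps": [[[0,0,-10],[0,0,0],0],[[0,0,-20],[0,0,0],0],[[0,0,-30],[0,0,0],0],[[0,0,-40],[0,0,0],0],[[0,0,-46.7],[0,0,0],0],[[0,0,-46.7],[0,0,0],0],[[0,0,-46.7],[0,0,0],0],[[0,0,-46.7],[0,0,0],0]]}}

```text
clock: 2.15
tcp_pos: [0.4501, -0.14, 0.2713]
orientation: [-0.0, 0.242, 0.97, -0.0]
wrist_force: [0.7, -0.2, -0.6]
finger_gap: 0.0853
grip_force: 0.0
```

```bash
cat > st.py <<'E'
from h import *
s=env.get_state();print(np.round(s['joint_pos'],3));p,Rt=pose();print(p,np.degrees(np.arctan2(*Rt.as_matrix()[[1,0],1])))
import sys;k=sys.argv[1]
p,d,c=cap('wrist',f'pics/w{k}.png');W=world(d,c);np.savez(f'w{k}.npz',p=p,d=d,W=W)
print(np.isfinite(W[...,0]).mean())
E
python3 st.py 1
```

```text
[-0.472  0.102 -0.122  1.346 -0.     0.017]
[ 0.45006512 -0.14003567  0.27125694] 61.9514199535928
0.9913350340136055
```

View pics/w1.png

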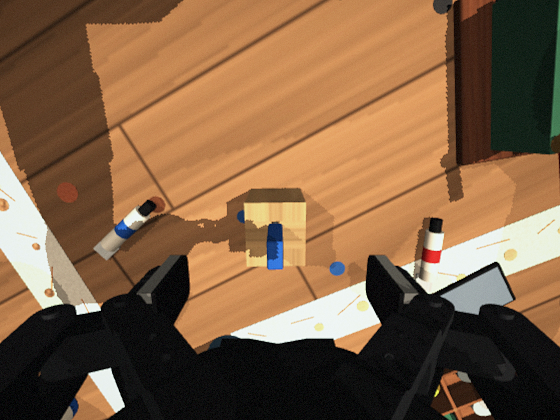

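The wrist view shows the stand block at cols 245–305, rows 190–268, the gauge's blue handle at (275,245), well aligned with the tool axes.

```bash
cat > mg.py <<'E'
from h import *
import sys
from m2 import rect
z=np.load(f'w{sys.argv[1]}.npz');W=z['W'];hsv=cv2.cvtColor(z['p'],cv2.COLOR_RGB2HSV).astype(int);H,S,V=[hsv[...,i] for i in range(3)]
m2=np.hypot(W[...,0]-.494,W[...,1]+.165)<.075
rect(W[m2&(W[...,2]>.083)&(W[...,2]<.097)&(H<30)],'stand')
bl=m2&(H>100)&(H<130)&(S>120)&(W[...,2]>.095);rect(W[bl],'blue');rect(W[bl&(W[...,2]>.143)],'bluetop')
E
sed -n 1,4p m.py | sed '1!{/^for/d}' > m2.py
python3 mg.py 1
python3 -c "
from h import *
print(rel([.46,.15,.25],down(np.radians(72))))"
```

```text
stand 3199 c [ 493.9 -166. ] size [70.  78.7] ang 63.0 z [87.8 89.1 90.2]
blue 1988 c [ 458.7 -145.8] size [88.2 94.7] ang 13.8 z [120.5 344.  369.4]
bluetop 1776 c [ 458.7 -145.8] size [88.2 94.7] ang 13.8 z [148.1 347.9 370. ]
(array([-1.000e-02, -0.000e+00, -1.003e+01]), array([12.754, 26.071,  2.122]))
```

>>> {"api": "carry_out", "payload": {"steps": [[[0,0,-2],[2.5,5,0],0],[[0,0,-4],[5,10,0],0],[[0,0,-6],[7.5,15,0.5],0],[[0,0,-8],[10,20,1],0],[[0,0,-10],[12.7,26,2],0],[[0,0,-10],[12.7,26,2],0],[[0,0,-10],[12.7,26,2],0],[[0,0,-10],[12.7,26,2],0]]}}

```text
clock: 3.2
tcp_pos: [0.4602, 0.148, 0.2515]
orientation: [0.0, 0.157, 0.988, -0.0]
wrist_force: [-0.7, -0.4, -0.2]
finger_gap: 0.0854
grip_force: 0.0
```

```bash
sed -i 's/(W\[...,2\]>.095)/(W[...,2]>.095)\&(W[...,2]<.16)/' mg.py; python3 mg.py 1; python3 st.py 2
```

```text
stand 3199 c [ 493.9 -166. ] size [70.  78.7] ang 63.0 z [87.8 89.1 90.2]
blue 667 c [ 492.5 -165.6] size [14.9 28.4] ang 62.8 z [103.8 148.3 149.9]
bluetop 455 c [ 492.5 -165.6] size [14.7 28.4] ang 62.2 z [147.  148.9 150. ]
[ 0.145  0.13  -0.139  1.302 -0.     0.461]
[0.46017441 0.14802534 0.25148712] 71.89557500165455
0.991109693877551
```

View pics/w2.png

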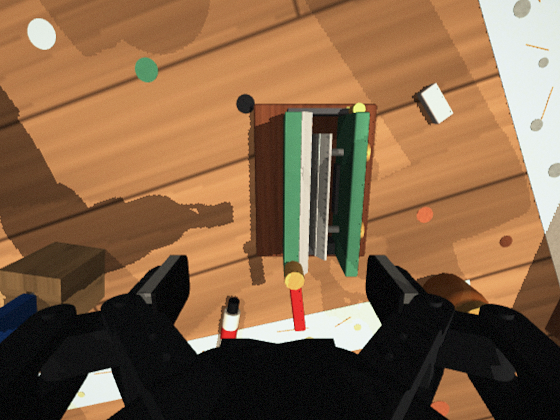

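The wrist view shows the fixed cheek (cols 285–300) with the aluminium plate (300–312), the spring plate (315–333), gate cheek (338–370), brass pivot at (294,275), and the red bar from there to (299,330).

```bash
cat > mp.py <<'E'
from h import *
from m2 import rect
import sys
z=np.load(f'w{sys.argv[1]}.npz');W=z['W'];hsv=cv2.cvtColor(z['p'],cv2.COLOR_RGB2HSV).astype(int);H,S,V=[hsv[...,i] for i in range(3)]
near=np.hypot(W[...,0]-.48,W[...,1]-.19)<.2
Z=W[...,2]; zt=near&(Z>.1)&(Z<.11)
gr=zt&(H>50)&(H<90)&(S>90);n,lab,stt,_=cv2.connectedComponentsWithStats(gr.astype(np.uint8))
for i in range(1,n):
    if stt[i,4]>300: rect(W[lab==i],f'green{i}')
rect(W[near&(Z>.012)&(Z<.022)&(H<20)&(V<140)],'foot')
red=near&((H<6)|(H>174))&(S>180)&(Z>.122)&(Z<.14);rect(W[red],'redtop')
wh=zt&(S<60);n,lab,stt,_=cv2.connectedComponentsWithStats(wh.astype(np.uint8))
for i in range(1,n):
    if stt[i,4]>100: rect(W[lab==i],f'grey{i}')
br=near&(H>15)&(H<32)&(S>120)&(Z>.112)&(Z<.15);rect(W[br],'brass')
# cross sections in image rows
for v in (150,180,210):
    print(v,[(u,round(W[v,u,0]*1e3),round(W[v,u,1]*1e3),round(Z[v,u]*1e3),tuple(int(t) for t in z['p'][v,u])) for u in range(282,374,4)])
E
python3 mp.py 2
```

```text
green1 2248 c [459.5 163.4] size [ 15.  155.3] ang 71.9 z [102.9 104.1 105.2]
green2 2183 c [485.5 223.2] size [ 13.5 167.8] ang 72.0 z [102.1 104.  105.2]
foot 5636 c [513.4 193.3] size [206.4 304.9] ang 65.0 z [15.6 17.1 18.4]
redtop 449 c [570.2 133.7] size [11.6 49.3] ang 78.7 z [127.8 128.9 130. ]
grey1 908 c [466.5 173. ] size [  7.1 163. ] ang 71.9 z [100.5 103.4 105. ]
grey2 740 c [476.6 194.2] size [  6.7 128.9] ang 71.9 z [100.3 103.1 104.9]
brass 391 c [537.4 140.3] size [18.8 18.9] ang 35.4 z [115.9 130.5 131.9]
150 [(282, 421, 167, 17, (56, 35, 19)), (286, 417, 171, 105, (96, 159, 115)), (290, 418, 175, 104, (92, 157, 112)), (294, 419, 178, 105, (94, 159, 110)), (298, 420, 182, 105, (90, 158, 110)), (302, 422, 186, 103, (237, 229, 210)), (306, 423, 190, 101, (222, 213, 194)), (310, 425, 194, 94, (225, 216, 197)), (314, 428, 200, 71, (48, 48, 44)), (318, 428, 202, 90, (128, 128, 117)), (322, 428, 205, 97, (123, 117, 109)), (326, 429, 208, 100, (128, 124, 110)), (330, 430, 211, 104, (231, 220, 203)), (334, 436, 222, 62, (79, 76, 69)), (338, 437, 226, 61, (110, 105, 94)), (
[... 1289 characters left out ...]
 107)), (298, 478, 165, 103, (86, 155, 108)), (302, 479, 168, 105, (228, 220, 198)), (306, 482, 172, 99, (228, 219, 200)), (310, 494, 177, 61, (37, 33, 31)), (314, 489, 181, 83, (67, 62, 56)), (318, 487, 184, 94, (110, 106, 95)), (322, 486, 188, 100, (93, 85, 79)), (326, 487, 192, 103, (159, 153, 138)), (330, 514, 204, 17, (36, 17, 7)), (334, 507, 205, 47, (21, 21, 22)), (338, 507, 209, 51, (14, 29, 21)), (342, 501, 211, 73, (12, 24, 15)), (346, 497, 213, 91, (18, 29, 19)), (350, 494, 215, 104, (57, 108, 74)), (354, 495, 219, 104, (83, 143, 101)), (358, 496, 222, 104, (80, 145, 100)), (362, 498, 226, 104, (96, 105, 73)), (366, 529, 249, 17, (87, 48, 29)), (370, 537, 258, -1, (191, 130, 79))]
```

```bash
cat >> h.py <<'E'
O=np.array([.4715,.1796]); YAW=np.radians(-18.05); PIV=np.array([.5374,.1403])
def btn(th,r=.038): # degrees
    a=np.radians(th)+YAW; return PIV+r*np.array([np.cos(a),np.sin(a)]), down(a+np.pi/2)
E
python3 - <<'E'
from h import *
q,D=btn(6.7); p0,R0=pose()
print(rel([*q,.18],D)); print(rel([*q,.113],D))
z=np.load('w2.npz');W=z['W'].reshape(-1,3);W=W[np.isfinite(W[:,0])]
s=(W[:,:2]-O)@np.array([np.cos(YAW),np.sin(YAW)]);t=(W[:,:2]-O)@np.array([-np.sin(YAW),np.cos(YAW)]);d=.104-W[:,2]
m=(abs(s)<.05)
a=m&(d>.003)&(d<.011)&(t<.003)&(t>-.01);print('fixed flare off',np.median(t[a]-(-.0075+.0075*d[a]/.012))*1e3,a.sum())
a=m&(d>.003)&(d<.011)&(t>.004)&(t<.016);print('spring flare off',np.median(t[a]-(.0135-.007*d[a]/.012))*1e3,a.sum())
E
```

```text
(array([-0.01,  0.03, -6.78]), array([-11.337,   2.133,   7.16 ]))
(array([-0.01,  0.03, -6.78]), array([-11.333,   2.134,  13.86 ]))
fixed flare off 0.07900012231774173 420
spring flare off 1.6854579462137425 621
```

>>> {"api": "carry_out", "payload": {"steps": [[[0,0,-2],[-4,1,1.5],120],[[0,0,-5],[-8,1.6,3.5],140],[[0,0,-6.8],[-11.3,2.1,6],150],[[0,0,-6.8],[-11.3,2.1,7.2],150],[[0,0,-6.8],[-11.3,2.1,7.2],150],[[0,0,-6.8],[-11.3,2.1,7.2],150],[[0,0,-6.8],[-11.3,2.1,7.2],150],[[0,0,-6.8],[-11.3,2.1,7.2],150]], "force": 25}}

```text
clock: 4.25
tcp_pos: [0.574, 0.1345, 0.1803]
orientation: [0.001, 0.097, 0.995, 0.0]
wrist_force: [-0.8, 0.3, 0.2]
finger_gap: 0.035
grip_force: 0.0
```

```bash
python3 st.py 3; python3 -c "
from h import *
q,D=btn(6.7);print(rel([*q,.113],D))"
```

```text
[ 0.094  0.358 -0.016  1.195 -0.     0.289]
[0.57396004 0.13449355 0.18032717] 78.83558058908473
0.9912542517006803
(array([0.02, 0.07, 0.18]), array([-0.096, -0.15 ,  6.71 ]))
```

View pics/w3.png

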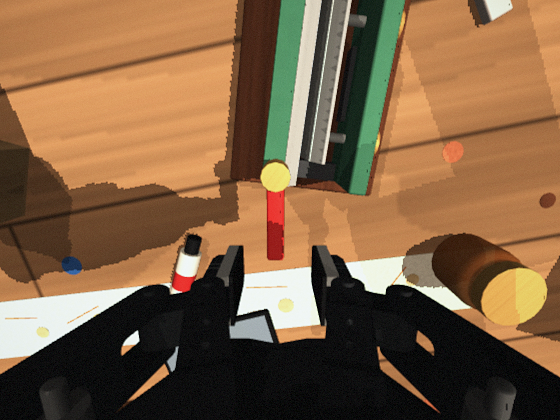

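The bar is vertical at cols 267–284, rows 190–258, centred between the fingers at (237) and (318); the pivot cap is at (275,177).

>>> {"api": "carry_out", "payload": {"steps": [[[0,0,0],[0,-0.1,3],150],[[0,0,0],[-0.1,-0.1,6],150],[[0,0,0],[-0.1,-0.1,6.7],150],[[0,0,0],[-0.1,-0.1,6.7],150],[[0,0,0],[-0.1,-0.1,6.7],255],[[0,0,0],[-0.1,-0.1,6.7],255],[[0,0,0],[-0.1,-0.1,6.7],255],[[0,0,0],[-0.1,-0.1,6.7],255]]}}

```text
clock: 5.3
tcp_pos: [0.5757, 0.1328, 0.1137]
orientation: [0.001, 0.098, 0.995, -0.0]
wrist_force: [0.2, -1.8, 5.4]
finger_gap: 0.0111
grip_force: 30.2
```

```bash
python3 -c "
from h import *
p0,R0=pose();print(p0,env.get_state()['finger_gap'],env.get_state()['grip_force'])
q,D=btn(6.7);D0=D
# commanded assumed = btn(6.7) pose
for th in (16,25.5,35,44.5,54,63.5,73,82,91):
    q,D=btn(th);print(th,rel([*q,.113],D,np.array([*btn(6.7)[0],.113]),D0))"
```

```text
[0.57572062 0.13281882 0.11373202] 0.011103234984171559 30.230074524879456
16 (array([ 0. ,  0. , -9.3]), array([0.05 , 0.614, 0.   ]))
25.5 (array([  0. ,   0. , -18.8]), array([0.203, 1.225, 0.   ]))
35 (array([  0. ,   0. , -28.3]), array([0.454, 1.802, 0.   ]))
44.5 (array([  0. ,   0. , -37.8]), array([0.797, 2.329, 0.   ]))
54 (array([  0. ,   0. , -47.3]), array([1.223, 2.793, 0.   ]))
63.5 (array([  0. ,   0. , -56.8]), array([1.719, 3.18 , 0.   ]))
73 (array([  0. ,   0. , -66.3]), array([2.273, 3.48 , 0.   ]))
82 (array([  0. ,   0. , -75.3]), array([2.836, 3.676, 0.   ]))
91 (array([  0. ,   0. , -84.3]), array([3.423, 3.781, 0.   ]))
```

>>> {"api": "carry_out", "payload": {"steps": [[[0,0,-9.3],[0.05,0.61,-0.1],255],[[0,0,-18.8],[0.2,1.22,-0.1],255],[[0,0,-28.3],[0.45,1.8,-0.1],255],[[0,0,-37.8],[0.8,2.33,-0.1],255],[[0,0,-47.3],[1.22,2.79,-0.1],255],[[0,0,-56.8],[1.72,3.18,-0.1],255],[[0,0,-66.3],[2.27,3.48,-0.1],255],[[0,0,-75.3],[2.84,3.68,-0.1],255]]}}

```text
clock: 6.3
tcp_pos: [0.5542, 0.1753, 0.1138]
orientation: [0.001, -0.533, 0.846, 0.0]
wrist_force: [-0.4, -0.4, 2.9]
finger_gap: 0.0114
grip_force: 29.7
```

```bash
python3 -c "
from h import *
s=env.get_state();p0,R0=pose();print(p0,s['wrist_force'],np.degrees(np.arctan2(*R0.as_matrix()[[1,0],1])-YAW)-90, np.degrees(np.arctan2(*(p0[:2]-PIV)[::-1])-YAW), np.hypot(*(p0[:2]-PIV)))
for th in (86,90,91):
    q,D=btn(th);print(th,rel([*q,.114],D,np.array([*btn(82)[0],.114]),btn(82)[1]))"
```

```text
[0.55423272 0.17532248 0.11378514] [-0.44617021 -0.41224181  2.89211443] 82.4684765863939 82.37984508501314 0.03885761547830859
86 (array([ 0.,  0., -4.]), array([0.009, 0.265, 0.   ]))
90 (array([ 0.,  0., -8.]), array([0.037, 0.529, 0.   ]))
91 (array([ 0.,  0., -9.]), array([0.047, 0.594, 0.   ]))
```

Very clean. Finish to about 91°.

>>> {"api": "carry_out", "payload": {"steps": [[[0,0,-4],[0.01,0.26,0],255],[[0,0,-8.8],[0.05,0.58,0],255],[[0,0,-8.8],[0.05,0.58,0],255],[[0,0,-8.8],[0.05,0.58,0],255],[[0,0,-8.8],[0.05,0.58,0],140],[[0,0,-8.8],[0.05,0.58,0],140],[[0,0,-8.8],[0.05,0.58,-3],140],[[0,0,-8.8],[0.05,0.58,-7],140]]}}

```text
clock: 7.3
tcp_pos: [0.5474, 0.1762, 0.1825]
orientation: [-0.002, -0.594, 0.805, 0.001]
wrist_force: [0.0, 0.9, -0.5]
finger_gap: 0.0383
grip_force: 0.0
```

```bash
python3 -c "
from h import *
p0,R0=pose();print(p0)
D=down(np.radians(62.5))
a=rel([.44,-.10,.25],D);print('look',a)"
```

```text
[0.54743382 0.17619252 0.18246062]
look (array([ 2.0000e-02, -2.5000e-01,  1.0038e+02]), array([29.573,  2.156, -6.683]))
```

```bash
python3 -c "
from h import *
print(rel([.46,.13,.25],down(np.radians(82))))"
```

```text
(array([ 6.000e-02, -2.300e-01,  8.088e+01]), array([ 7.004,  7.017, -6.717]))
```

>>> {"api": "carry_out", "payload": {"steps": [[[0,0,10],[1,1,-2],140],[[0,0,20],[2,2,-4],120],[[0,0,30],[3,3,-6],80],[[0,0,40],[4,4,-6.7],40],[[0,0,50],[5,5,-6.7],0],[[0,0,60],[6,6,-6.7],0],[[0,0,70],[7,7,-6.7],0],[[0,0,80],[7,7,-6.7],0]]}}

```text
clock: 8.3
tcp_pos: [0.4601, 0.1298, 0.2502]
orientation: [-0.0, 0.065, 0.998, -0.0]
wrist_force: [1.1, 0.3, -0.2]
finger_gap: 0.085
grip_force: 0.0
```

```bash
python3 st.py 4; python3 mp.py 4 | grep -v ^[12]; python3 -c "
from h import *
print(rel([.46,-.10,.25],down(np.radians(62.5))))"
```

```text
[ 1.070e-01  1.210e-01 -1.530e-01  1.298e+00 -1.000e-03  2.380e-01]
[0.46007147 0.12979038 0.25017007] 82.52719498095252
0.9911011904761905
green1 2310 c [459.2 163.6] size [ 15.5 154.3] ang 71.8 z [102.7 104.1 105.3]
green2 1997 c [483.5 223.8] size [ 13.7 159.9] ang 71.8 z [101.8 104.  105.2]
foot 4559 c [506.1 163. ] size [148.2 293. ] ang 64.3 z [15.6 17.1 18.4]
redtop 648 c [547.3 172. ] size [50.4 12.6] ang 72.8 z [123.8 128.7 129.9]
grey2 846 c [462.9 173.7] size [  7.6 155.6] ang 71.7 z [100.7 103.5 105.2]
grey3 791 c [476.8 194.3] size [  7.2 129.3] ang 71.6 z [100.4 103.1 104.9]
brass 386 c [537.6 139.8] size [19.7 18. ] ang 4.7 z [115.5 130.7 132. ]
(array([-4.000e-02, -1.000e-02,  1.974e+01]), array([ -3.052, -22.788,   0.028]))
```

View pics/w4.png

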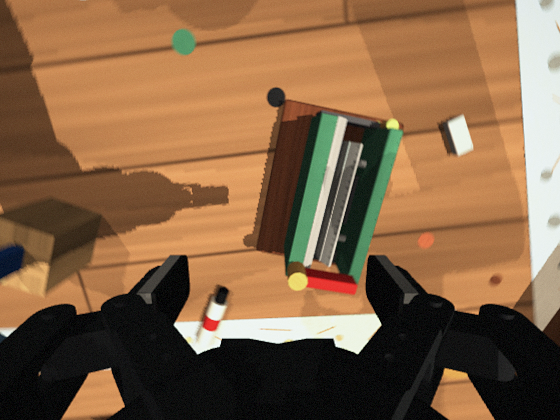

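The red bar now runs from the pivot (298,282) to (356,285), across the slot onto the gate, at about 91° to the press x axis. On to the gauge.

>>> {"api": "carry_out", "payload": {"steps": [[[0,0,5],[-0.7,-5,0],0],[[0,0,10],[-1.4,-10,0],0],[[0,0,15],[-2.1,-15,0],0],[[0,0,19.7],[-2.8,-20,0],0],[[0,0,19.7],[-3,-22.8,0],0],[[0,0,19.7],[-3,-22.8,0],0],[[0,0,19.7],[-3,-22.8,0],0],[[0,0,19.7],[-3,-22.8,0],0]]}}

```text
clock: 9.35
tcp_pos: [0.4626, -0.0986, 0.2503]
orientation: [-0.0, 0.231, 0.973, 0.0]
wrist_force: [0.8, -0.6, -1.0]
finger_gap: 0.0854
grip_force: 0.0
```

```bash
python3 st.py 5; python3 mg.py 5;  python3 -c "
from h import *
print(rel([.4935,-.166,.18],down(np.radians(62.7))))"
```

```text
[-0.38   0.11  -0.164  1.296  0.     0.086]
[ 0.46264633 -0.09857059  0.25025308] 63.32865475244806
0.9910586734693878
stand 3398 c [ 493.8 -166. ] size [70.3 78.7] ang 62.7 z [87.7 89.  90.2]
blue 964 c [ 493.1 -165.2] size [15.9 29.1] ang 62.4 z [102.4 147.7 149.7]
bluetop 550 c [ 493.1 -165.3] size [15.6 29.1] ang 61.4 z [145.8 148.8 149.9]
(array([ 0.  , -0.01,  0.64]), array([-5.78 , -4.646,  7.028]))
```

>>> {"api": "carry_out", "payload": {"steps": [[[0,0,0.6],[-2.9,-2.3,3],90],[[0,0,0.6],[-5.8,-4.6,6],90],[[0,0,0.6],[-5.8,-4.6,7],90],[[0,0,0.6],[-5.8,-4.6,7],90],[[0,0,0.6],[-5.8,-4.6,7],90],[[0,0,0.6],[-5.8,-4.6,7],90],[[0,0,0.6],[-5.8,-4.6,7],90],[[0,0,0.6],[-5.8,-4.6,7],90]]}}

```text
clock: 10.4
tcp_pos: [0.4939, -0.1667, 0.1807]
orientation: [0.0, 0.237, 0.972, -0.0]
wrist_force: [-0.8, 0.3, -0.1]
finger_gap: 0.0559
grip_force: 0.0
```

```bash
python3 -c "
from h import *
print(rel([.4935,-.1657,.103],down(np.radians(62.7))),env.get_state()['finger_gap'])"
```

```text
(array([-0.  ,  0.04, -0.07]), array([0.082, 0.069, 7.771])) 0.055914840843251004
```

>>> {"api": "carry_out", "payload": {"steps": [[[0,0,0],[0.1,0.1,4],90],[[0,0,0],[0.1,0.1,7],90],[[0,0,0],[0.1,0.1,7.8],90],[[0,0,0],[0.1,0.1,7.8],90],[[0,0,0],[0.1,0.1,7.8],255],[[0,0,0],[0.1,0.1,7.8],255],[[0,0,0],[0.1,0.1,7.8],255],[[0,0,0],[0.1,0.1,7.8],255]], "force": 45}}

```text
clock: 11.4
tcp_pos: [0.4941, -0.1658, 0.1035]
orientation: [0.001, 0.237, 0.972, -0.0]
wrist_force: [0.2, -0.2, 6.7]
finger_gap: 0.0153
grip_force: 45.4
```

>>> {"api": "carry_out", "payload": {"steps": [[[0,0,0],[0,0,-1.5],255],[[0,0,0],[0,0,-4],255],[[0,0,0],[0,0,-7],255],[[0,0,0],[0,0,-10],255],[[0,0,0],[0,0,-13],255],[[0,0,0],[0,0,-15.5],255],[[0,0,0],[0,0,-15.5],255],[[0,0,0],[0,0,-15.5],255]]}}

```text
clock: 12.4
tcp_pos: [0.4929, -0.1652, 0.2565]
orientation: [-0.001, 0.237, 0.972, 0.0]
wrist_force: [0.1, 0.7, -2.0]
finger_gap: 0.0155
grip_force: 44.6
```

```bash
python3 -c "
from h import *
ey=np.array([-np.sin(YAW),np.cos(YAW)])
q=O+ey*.0025;print(rel([*q,.258],down(YAW+np.pi/2)),env.get_state()['wrist_force'])"; python3 st.py 6
```

```text
(array([-0.  , -0.06, -9.34]), array([17.802, 29.879, -0.13 ])) [ 0.07135563  0.68440145 -2.03990643]
[-0.478  0.2   -0.041  1.33  -0.     0.   ]
[ 0.49289099 -0.16521191  0.25654932] 62.61229080311454
0.9913562925170069
```

View pics/w6.png

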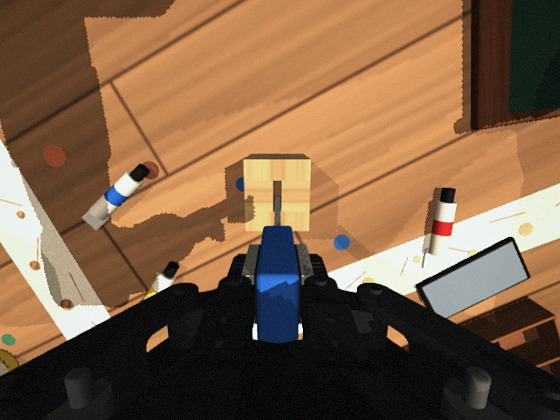

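The blue handle is held between the pads (cols 257–300), with the blade running up the picture to the pocket at (277,190).

>>> {"api": "carry_out", "payload": {"steps": [[[0,0,-2],[2.5,4.2,-0.1],255],[[0,0,-4],[5,8.4,-0.1],255],[[0,0,-6],[7.5,12.6,-0.1],255],[[0,0,-8],[10,16.8,-0.1],255],[[0,0,-9.3],[12.5,21,-0.1],255],[[0,0,-9.3],[15,25.2,-0.1],255],[[0,0,-9.3],[17,28.5,-0.1],255],[[0,0,-9.3],[17.8,29.9,-0.1],255]]}}

```text
clock: 13.45
tcp_pos: [0.4717, 0.1836, 0.2569]
orientation: [-0.001, 0.156, 0.988, -0.001]
wrist_force: [0.2, -0.7, -1.4]
finger_gap: 0.0155
grip_force: 44.8
```

```bash
cat > sl.py <<'E'
from h import *
env.read_camera('top');  # settle a little
s=env.get_state();p0,R0=pose();ex=np.array([np.cos(YAW),np.sin(YAW)]);ey=np.array([-np.sin(YAW),np.cos(YAW)])
f=np.array(s['wrist_force']);t=np.array(s['ft_torque'])
print('press x,y mm',((p0[:2]-O)@ex*1e3).round(2),((p0[:2]-O)@ey*1e3).round(2),'z',(p0[2]*1e3).round(2),'F x,y,z',(f[:2]@ex).round(2),(f[:2]@ey).round(2),f[2].round(2),'T',(t[:2]@ex).round(3),(t[:2]@ey).round(3),'yaw err',np.degrees(np.arctan2(*R0.as_matrix()[[1,0],1])-YAW-np.pi/2).round(2),'tilt',R0.as_matrix()[:2,2].round(4),s['clock'],s['finger_gap'])
E
python3 sl.py; python3 st.py 7; python3 mp.py 7 | grep -v ^[12]
```

```text
press x,y mm -1.07 4.58 z 257.07 F x,y,z -0.49 0.27 -1.09 T 0.103 -0.043 yaw err 0.12 tilt [-0.0021  0.0004] 13.5 0.015741591145872723
[ 2.130e-01  1.750e-01 -7.100e-02  1.326e+00  1.000e-03  5.260e-01]
[0.47190135 0.18428336 0.25707367] 72.06735207070867
0.9914200680272108
green1 1916 c [449.1 166.9] size [ 15.2 133.3] ang 72.0 z [102.9 104.1 105.3]
green2 1806 c [475.8 226.3] size [ 12.9 145.8] ang 71.9 z [102.5 104.  105.2]
foot 6014 c [479.8 218. ] size [203.7 206.7] ang 72.1 z [15.6 17.1 18.4]Traceback (most recent call last):
  File "mp.py", line 11, in <module>
    red=near&((H<6)|(H>174))&(S>180)&(Z>.122)&(Z<.14);rect(W[red],'redtop')
                                                      ~~~~^^^^^^^^^^^^^^^^^
  File "m2.py", line 3, in rect
    r=cv2.minAreaRect((P[:,:2]*1000).astype(np.float32)); print(name,len(P),'c',np.round(r[0],1),'size',np.round(r[1],1),'ang',round(r[2],1),'z',np.round(np.percentile(P[:,2],[5,50,95])*1000,1))
                                                                                                                                                          ~~~~~~~~~~~~~^^^^^^^^^^^^^^^^^^
    return _quantile_unchecked(
        a, q, axis, out, overwrite_input, method, keepdims, weights)
    return _ureduce(a,
                    func=_quantile_ureduce_func,
    ...<5 lines>...
                    overwrite_input=overwrite_input,
                    method=method)
    r = func(a, **kwargs)
    result = _quantile(arr,
                       quantiles=q,
    ...<2 lines>...
                       out=out,
                       weights=wgt)
    slices_having_nans = np.isnan(arr[-1, ...])
                                  ~~~^^^^^^^^^
IndexError: index -1 is out of bounds for axis 0 with size 0
```

View pics/w7.png

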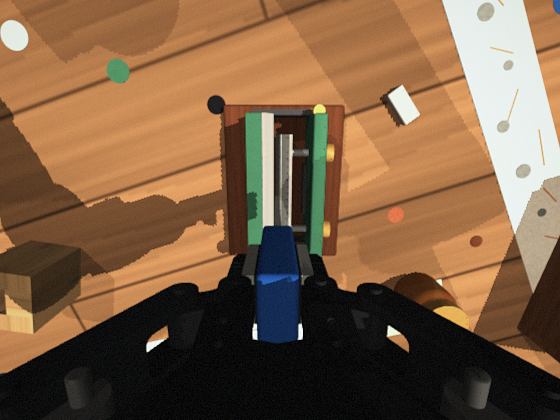

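The gauge is over the press, with the slot running up the picture at cols 272–280, in line with the handle (258–300).

>>> {"api": "carry_out", "payload": {"steps": [[[0,0,0],[0,0,0],255],[[0,0,0],[0,0,0],255],[[0,0,0],[0,0,0],255],[[0,0,0],[0,0,0],255],[[0,0,0],[0,0,0],255],[[0,0,0],[0,0,0],255],[[0,0,0],[0,0,0],255],[[0,0,0],[0,0,0],255]]}}

```text
clock: 14.55
tcp_pos: [0.4728, 0.182, 0.2582]
orientation: [0.0, 0.157, 0.988, -0.0]
wrist_force: [0.1, 0.3, -0.6]
finger_gap: 0.0155
grip_force: 44.8
```

```bash
for i in 1 2 3; do python3 sl.py; done; python3 -c "
from h import *
z=np.load('w7.npz');W=z['W'];hsv=cv2.cvtColor(z['p'],cv2.COLOR_RGB2HSV).astype(int);H=hsv[...,0];S=hsv[...,1]
ex=np.array([np.cos(YAW),np.sin(YAW)]);ey=np.array([-np.sin(YAW),np.cos(YAW)])
m=(H>100)&(H<130)&(S>120)&(abs(W[...,2]-.305)<.012)
m[:,:250]=0;m[:,305:]=0
P=W[m];print(len(P),'handle top: press y range',np.percentile((P[:,:2]-O)@ey*1e3,[1,50,99]),'x',np.percentile((P[:,:2]-O)@ex*1e3,[1,99]),'z',np.percentile(P[:,2],[5,95]))
"
```

```text
press x,y mm 0.48 2.69 z 258.26 F x,y,z -0.05 0.46 -0.62 T 0.018 -0.042 yaw err -0.03 tilt [ 0.     -0.0001] 14.6 0.015684517688875927
press x,y mm 0.5 2.69 z 258.27 F x,y,z -0.58 -0.44 -1.42 T -0.032 0.033 yaw err -0.03 tilt [ 0.     -0.0001] 14.65 0.015557656177541975
press x,y mm 0.48 2.7 z 258.26 F x,y,z 0.4 0.4 -1.41 T 0.005 -0.025 yaw err -0.03 tilt [ 0.     -0.0001] 14.7 0.015808232340770136
3272 handle top: press y range [-3.24398579  4.56138481 12.50766286] x [-16.40252497  11.63369407] z [0.29627074 0.30340926]
```

>>> {"api": "carry_out", "payload": {"steps": [[[0,0,0],[0,0,1.5],255],[[0,0,0],[0,0,3],255],[[0,0,0],[0,0,4.5],255],[[0,0,0],[0,0,5.2],255],[[0,0,0],[0,0,5.8],255],[[0,0,0],[0,0,6.2],255],[[0,0,0],[0,0,6.5],255],[[0,0,0],[0,0,6.5],255]]}}

```text
clock: 15.7
tcp_pos: [0.4728, 0.182, 0.1933]
orientation: [0.0, 0.157, 0.988, -0.0]
wrist_force: [0.1, 0.7, -0.5]
finger_gap: 0.0153
grip_force: 44.8
```

```bash
for i in 1 2 3 4; do python3 sl.py; done
```

```text
press x,y mm 0.62 2.69 z 193.45 F x,y,z -0.63 -0.3 -1.41 T -0.008 0.007 yaw err -0.04 tilt [ 0.0004 -0.    ] 15.75 0.0158090848034339
press x,y mm 0.68 2.73 z 193.54 F x,y,z 0.73 -0.89 -0.68 T -0.018 -0.041 yaw err -0.04 tilt [0.0006 0.    ] 15.8 0.015935445975558675
press x,y mm 0.67 2.74 z 193.54 F x,y,z -0.8 -0.62 -0.37 T 0.038 -0.015 yaw err -0.04 tilt [0.0005 0.0001] 15.85 0.015474075665642843
press x,y mm 0.68 2.73 z 193.54 F x,y,z -0.42 0.19 -1.4 T 0.057 -0.007 yaw err -0.04 tilt [0.0005 0.    ] 15.9 0.015325535725658737
```

>>> {"api": "carry_out", "payload": {"steps": [[[0,0,0],[0,0,0.2],255],[[0,0,0],[0,0,0.4],255],[[0,0,0],[0,0,0.6],255],[[0,0,0],[0,0,0.8],255],[[0,0,0],[0,0,1.0],255],[[0,0,0],[0,0,1.2],255],[[0,0,0],[0,0,1.2],255],[[0,0,0],[0,0,1.2],255]]}}

```text
clock: 16.9
tcp_pos: [0.4728, 0.182, 0.1813]
orientation: [0.0, 0.157, 0.988, -0.0]
wrist_force: [0.1, -0.0, -1.4]
finger_gap: 0.0155
grip_force: 44.8
```

```bash
for i in 1 2 3 4; do python3 sl.py; done
```

```text
press x,y mm 0.57 2.65 z 181.31 F x,y,z -0.17 -0.56 0.27 T 0.055 0.0 yaw err -0.04 tilt [ 0.0001 -0.0001] 16.95 0.015689107504571514
press x,y mm 0.57 2.68 z 181.36 F x,y,z 0.09 -0.79 -1.06 T -0.042 -0.006 yaw err -0.04 tilt [ 0.0002 -0.    ] 17.0 0.01583781987578175
press x,y mm 0.56 2.68 z 181.34 F x,y,z -0.86 -0.52 -0.48 T 0.058 -0.069 yaw err -0.04 tilt [ 0.0002 -0.    ] 17.05 0.01608308231150739
press x,y mm 0.59 2.66 z 181.37 F x,y,z 0.27 -0.47 -1.61 T 0.011 0.026 yaw err -0.04 tilt [ 0.0003 -0.    ] 17.1 0.015607059906968809
```

>>> {"api": "carry_out", "payload": {"steps": [[[0,0,0],[0,-0.02,0],255],[[0,0,0],[0,-0.04,0],255],[[0,0,0],[0,-0.06,0],255],[[0,0,0],[0,-0.08,0],255],[[0,0,0],[0,-0.08,0],255],[[0,0,0],[0,-0.08,0],255],[[0,0,0],[0,-0.08,0],255],[[0,0,0],[0,-0.08,0],255]]}}

```text
clock: 18.1
tcp_pos: [0.4727, 0.1814, 0.1813]
orientation: [0.0, 0.157, 0.988, 0.0]
wrist_force: [0.2, 2.8, -1.3]
finger_gap: 0.0157
grip_force: 44.7
```

```bash
for i in 1 2 3 4; do python3 sl.py; done
```

```text
press x,y mm 0.54 2.02 z 181.32 F x,y,z -0.06 3.34 -0.34 T 0.79 0.042 yaw err -0.03 tilt [0.0002 0.0003] 18.15 0.015520629084343079
press x,y mm 0.54 2.05 z 181.33 F x,y,z 0.34 3.34 -1.73 T 0.795 0.002 yaw err -0.03 tilt [0.0003 0.0003] 18.2 0.015285358022364765
press x,y mm 0.56 2.02 z 181.31 F x,y,z -0.27 2.35 -1.18 T 0.892 0.063 yaw err -0.03 tilt [0.0002 0.0003] 18.25 0.01552495039491834
press x,y mm 0.56 2.01 z 181.31 F x,y,z -0.32 2.73 -1.95 T 0.853 0.027 yaw err -0.04 tilt [0.0002 0.0003] 18.3 0.015732548459794663
```

>>> {"api": "carry_out", "payload": {"steps": [[[0,0,0],[0,0.03,0],255],[[0,0,0],[0,0.03,0],255],[[0,0,0],[0,0.03,0.15],255],[[0,0,0],[0,0.03,0.3],255],[[0,0,0],[0,0.03,0.45],255],[[0,0,0],[0,0.03,0.6],255],[[0,0,0],[0,0.03,0.6],255],[[0,0,0],[0,0.03,0.6],255]]}}

```text
clock: 19.3
tcp_pos: [0.4726, 0.1815, 0.1751]
orientation: [-0.0, 0.157, 0.988, -0.0]
wrist_force: [0.6, 1.8, -2.2]
finger_gap: 0.0154
grip_force: 44.7
```

```bash
for i in 1 2 3 4; do python3 sl.py; done
```

```text
press x,y mm 0.43 2.11 z 175.05 F x,y,z 1.23 2.08 -0.99 T 0.688 -0.071 yaw err -0.04 tilt [-0.0003 -0.0001] 19.35 0.015652896059248942
press x,y mm 0.42 2.12 z 175.09 F x,y,z 0.3 1.8 -1.39 T 0.745 -0.061 yaw err -0.04 tilt [-0.0003 -0.0001] 19.4 0.015716713290530367
press x,y mm 0.45 2.1 z 175.15 F x,y,z -0.28 2.77 -1.4 T 0.704 -0.129 yaw err -0.04 tilt [-0.0002 -0.0001] 19.45 0.015790107632288185
press x,y mm 0.42 2.11 z 175.17 F x,y,z 0.4 2.56 -2.67 T 0.767 -0.092 yaw err -0.04 tilt [-0.0002 -0.0001] 19.5 0.01546642193365527
```

>>> {"api": "carry_out", "payload": {"steps": [[[0,0,0],[0,0.03,0],255],[[0,0,0],[0,0.03,0],255],[[0,0,0],[0,0.03,0],255],[[0,0,0],[0,0.03,0],255],[[0,0,0],[0,0.03,0],255],[[0,0,0],[0,0.03,0],255],[[0,0,0],[0,0.03,0],255],[[0,0,0],[0,0.03,0],255]]}}

```text
clock: 20.5
tcp_pos: [0.4727, 0.1816, 0.1753]
orientation: [-0.0, 0.157, 0.988, -0.0]
wrist_force: [0.5, 0.2, -1.5]
finger_gap: 0.0156
grip_force: 44.7
```

```bash
for i in 1 2 3 4; do python3 sl.py; done
```

```text
press x,y mm 0.47 2.33 z 175.25 F x,y,z 0.24 1.32 -1.9 T 0.114 0.078 yaw err -0.04 tilt [-0.0001 -0.0003] 20.55 0.015422932999181184
press x,y mm 0.51 2.32 z 175.26 F x,y,z -0.31 -0.38 -1.01 T 0.123 0.072 yaw err -0.04 tilt [-0.0001 -0.0003] 20.6 0.01597050379941649
press x,y mm 0.53 2.35 z 175.3 F x,y,z -0.86 0.66 -0.97 T 0.075 0.043 yaw err -0.04 tilt [ 0.     -0.0003] 20.65 0.01590827925969546
press x,y mm 0.5 2.35 z 175.26 F x,y,z 0.22 0.17 -1.01 T 0.067 0.082 yaw err -0.04 tilt [-0.     -0.0003] 20.7 0.01555120463215839
```

>>> {"api": "carry_out", "payload": {"steps": [[[0,0,0],[0,0.03,0],255],[[0,0,0],[0,0.03,0.05],255],[[0,0,0],[0,0.03,0.1],255],[[0,0,0],[0,0.03,0.15],255],[[0,0,0],[0,0.03,0.2],255],[[0,0,0],[0,0.03,0.25],255],[[0,0,0],[0,0.03,0.3],255],[[0,0,0],[0,0.03,0.3],255]]}}

```text
clock: 21.7
tcp_pos: [0.4728, 0.182, 0.1722]
orientation: [-0.0, 0.157, 0.988, -0.0]
wrist_force: [-0.3, 1.1, -0.8]
finger_gap: 0.0156
grip_force: 44.7
```

```bash
for i in 1 2 3; do python3 sl.py; done
```

```text
press x,y mm 0.51 2.74 z 172.25 F x,y,z -1.42 0.34 -1.19 T -0.018 0.032 yaw err -0.04 tilt [ 0.     -0.0001] 21.75 0.015580350951818428
press x,y mm 0.5 2.74 z 172.26 F x,y,z 0.58 -0.23 -0.65 T 0.02 0.073 yaw err -0.04 tilt [ 0.     -0.0001] 21.8 0.015527104102745838
press x,y mm 0.56 2.75 z 172.29 F x,y,z -0.23 0.37 -1.0 T 0.016 -0.047 yaw err -0.04 tilt [ 0.0001 -0.0001] 21.85 0.015793299556790343
```

>>> {"api": "carry_out", "payload": {"steps": [[[0,0,0],[0,0,0.05],255],[[0,0,0],[0,0,0.1],255],[[0,0,0],[0,0,0.15],255],[[0,0,0],[0,0,0.2],255],[[0,0,0],[0,0,0.25],255],[[0,0,0],[0,0,0.3],255],[[0,0,0],[0,0,0.3],255],[[0,0,0],[0,0,0.3],255]]}}

```text
clock: 22.85
tcp_pos: [0.4728, 0.182, 0.1692]
orientation: [-0.0, 0.157, 0.988, -0.0]
wrist_force: [0.1, -0.5, -1.3]
finger_gap: 0.0157
grip_force: 44.7
```

```bash
for i in 1 2 3; do python3 sl.py; done
```

```text
press x,y mm 0.56 2.72 z 169.3 F x,y,z 0.58 0.69 -0.65 T -0.012 0.061 yaw err -0.04 tilt [ 0.0001 -0.0001] 22.9 0.01523025478447328
press x,y mm 0.54 2.73 z 169.28 F x,y,z 0.08 -0.54 -1.08 T -0.005 -0.025 yaw err -0.04 tilt [ 0.0001 -0.0001] 22.95 0.015872701083204845
press x,y mm 0.52 2.76 z 169.28 F x,y,z 1.05 0.31 -1.27 T -0.029 -0.023 yaw err -0.04 tilt [ 0. -0.] 23.0 0.01557121407550921
```

Depth about 34 mm, still free. Continue.

>>> {"api": "carry_out", "payload": {"steps": [[[0,0,0],[0,0,0.05],255],[[0,0,0],[0,0,0.1],255],[[0,0,0],[0,0,0.15],255],[[0,0,0],[0,0,0.2],255],[[0,0,0],[0,0,0.25],255],[[0,0,0],[0,0,0.3],255],[[0,0,0],[0,0,0.3],255],[[0,0,0],[0,0,0.3],255]]}}

```text
clock: 24.0
tcp_pos: [0.4729, 0.182, 0.1663]
orientation: [0.0, 0.157, 0.988, -0.0]
wrist_force: [0.3, -0.2, -0.5]
finger_gap: 0.0156
grip_force: 44.8
```

```bash
for i in 1 2 3; do python3 sl.py; done
```

```text
press x,y mm 0.53 2.74 z 166.27 F x,y,z 0.13 -0.07 -1.25 T -0.012 -0.012 yaw err -0.04 tilt [ 0.0001 -0.0001] 24.05 0.015387617382782406
press x,y mm 0.53 2.72 z 166.27 F x,y,z -0.21 -0.88 -0.08 T 0.006 -0.001 yaw err -0.04 tilt [ 0.     -0.0001] 24.1 0.015379265084878451
press x,y mm 0.53 2.74 z 166.29 F x,y,z -0.25 0.42 -0.73 T 0.007 0.015 yaw err -0.04 tilt [ 0.0001 -0.0001] 24.15 0.01601260124845003
```

>>> {"api": "carry_out", "payload": {"steps": [[[0,0,0],[0,0,0.05],255],[[0,0,0],[0,0,0.1],255],[[0,0,0],[0,0,0.15],255],[[0,0,0],[0,0,0.2],255],[[0,0,0],[0,0,0.3],255],[[0,0,0],[0,0,0.4],255],[[0,0,0],[0,0,0.4],255],[[0,0,0],[0,0,0.4],255]]}}

```text
clock: 25.15
tcp_pos: [0.4728, 0.182, 0.1623]
orientation: [0.0, 0.157, 0.988, -0.0]
wrist_force: [0.7, -0.5, -0.6]
finger_gap: 0.0155
grip_force: 44.8
```

```bash
for i in 1 2 3; do python3 sl.py; done
```

```text
press x,y mm 0.54 2.74 z 162.28 F x,y,z 0.5 -0.27 -0.49 T 0.011 -0.003 yaw err -0.04 tilt [ 0.     -0.0001] 25.2 0.01536793690222945
press x,y mm 0.54 2.72 z 162.28 F x,y,z 0.23 -0.53 -0.56 T -0.06 -0.046 yaw err -0.04 tilt [ 0.0001 -0.0001] 25.25 0.015321546885285107
press x,y mm 0.53 2.76 z 162.29 F x,y,z 0.2 0.2 -0.87 T -0.03 -0.016 yaw err -0.03 tilt [ 0.0001 -0.0001] 25.3 0.015569280550910699
```

>>> {"api": "carry_out", "payload": {"steps": [[[0,0,0],[0,0,0.05],255],[[0,0,0],[0,0,0.1],255],[[0,0,0],[0,0,0.15],255],[[0,0,0],[0,0,0.2],255],[[0,0,0],[0,0,0.25],255],[[0,0,0],[0,0,0.3],255],[[0,0,0],[0,0,0.3],255],[[0,0,0],[0,0,0.3],255]]}}

```text
clock: 26.3
tcp_pos: [0.4728, 0.182, 0.1592]
orientation: [-0.0, 0.157, 0.988, -0.0]
wrist_force: [1.2, -0.6, -1.3]
finger_gap: 0.0156
grip_force: 44.7
```

```bash
for i in 1 2 3; do python3 sl.py; done
```

```text
press x,y mm 0.51 2.66 z 159.22 F x,y,z 1.07 -0.1 -1.52 T -0.173 -0.012 yaw err -0.04 tilt [-0.0001 -0.0002] 26.35 0.015495221689441
press x,y mm 0.5 2.66 z 159.22 F x,y,z -1.35 -0.98 -0.89 T -0.177 -0.052 yaw err -0.04 tilt [-0.0001 -0.0002] 26.4 0.015355409125492228
press x,y mm 0.49 2.71 z 159.23 F x,y,z 0.33 -0.39 -1.66 T -0.179 -0.07 yaw err -0.04 tilt [-0.     -0.0001] 26.45 0.015477131137822356
```

>>> {"api": "carry_out", "payload": {"steps": [[[0,0,0],[0,0,0.05],255],[[0,0,0],[0,0,0.1],255],[[0,0,0],[0,0,0.15],255],[[0,0,0],[0,0,0.2],255],[[0,0,0],[0,0,0.3],255],[[0,0,0],[0,0,0.4],255],[[0,0,0],[0,0,0.4],255],[[0,0,0],[0,0,0.4],255]]}}

```text
clock: 27.45
tcp_pos: [0.4728, 0.1819, 0.1551]
orientation: [-0.0, 0.157, 0.988, -0.0]
wrist_force: [-0.7, -0.9, -1.4]
finger_gap: 0.0155
grip_force: 44.6
```

```bash
for i in 1 2 3; do python3 sl.py; done
```

```text
press x,y mm 0.44 2.6 z 155.1 F x,y,z 1.28 -1.51 -1.76 T -0.506 -0.053 yaw err -0.04 tilt [-0.0003 -0.0003] 27.5 0.01548989126283755
press x,y mm 0.45 2.65 z 155.14 F x,y,z 0.61 -1.89 -1.63 T -0.467 -0.105 yaw err -0.04 tilt [-0.0002 -0.0002] 27.55 0.01594374385523871
press x,y mm 0.47 2.63 z 155.13 F x,y,z -1.05 -1.84 -1.27 T -0.459 -0.049 yaw err -0.04 tilt [-0.0002 -0.0003] 27.6 0.015221736520488903
```

>>> {"api": "carry_out", "payload": {"steps": [[[0,0,0],[0,-0.01,0.1],255],[[0,0,0],[0,-0.02,0.2],255],[[0,0,0],[0,-0.02,0.3],255],[[0,0,0],[0,-0.02,0.4],255],[[0,0,0],[0,-0.02,0.5],255],[[0,0,0],[0,-0.02,0.5],255],[[0,0,0],[0,-0.02,0.5],255],[[0,0,0],[0,-0.02,0.5],255]]}}

```text
clock: 28.6
tcp_pos: [0.4728, 0.1818, 0.1502]
orientation: [0.0, 0.157, 0.988, -0.0]
wrist_force: [0.3, -2.5, 0.7]
finger_gap: 0.0152
grip_force: 45.0
```

```bash
for i in 1 2 3; do python3 sl.py; done
```

```text
press x,y mm 0.56 2.52 z 150.22 F x,y,z 0.2 -2.07 -0.32 T -0.585 -0.121 yaw err -0.04 tilt [ 0.     -0.0001] 28.65 0.01528296101183841
press x,y mm 0.58 2.58 z 150.27 F x,y,z 0.49 -1.23 1.11 T -0.53 -0.188 yaw err -0.04 tilt [ 0.0002 -0.0001] 28.7 0.015672334562969823
press x,y mm 0.58 2.54 z 150.25 F x,y,z 0.81 -2.17 1.02 T -0.587 -0.173 yaw err -0.04 tilt [ 0.0001 -0.0001] 28.75 0.015582044881248439
```

>>> {"api": "carry_out", "payload": {"steps": [[[0,0,0],[0,-0.01,0.07],255],[[0,0,0],[0,-0.01,0.14],255],[[0,0,0],[0,-0.01,0.21],255],[[0,0,0],[0,-0.01,0.28],255],[[0,0,0],[0,-0.01,0.35],255],[[0,0,0],[0,-0.01,0.35],255],[[0,0,0],[0,-0.01,0.35],255],[[0,0,0],[0,-0.01,0.35],255]]}}

```text
clock: 29.75
tcp_pos: [0.4728, 0.1818, 0.1468]
orientation: [0.0, 0.157, 0.988, 0.0]
wrist_force: [-0.4, -0.1, 2.7]
finger_gap: 0.0157
grip_force: 45.3
```

```bash
for i in 1 2 3; do python3 sl.py; done; python3 - <<'E'
from h import *
cap('scene','pics/scene9.png');a=cv2.imread('pics/scene9.png')[100:260,190:400];cv2.imwrite('pics/scene9c.png',cv2.resize(a,None,fx=3.5,fy=3.5,interpolation=cv2.INTER_CUBIC))
E
```

```text
press x,y mm 0.6 2.5 z 146.77 F x,y,z 0.14 -0.93 2.42 T -0.435 -0.065 yaw err -0.04 tilt [0.0002 0.    ] 29.8 0.01543912609274436
press x,y mm 0.55 2.49 z 146.77 F x,y,z 0.23 -1.15 3.27 T -0.395 -0.075 yaw err -0.04 tilt [0.0001 0.    ] 29.85 0.015775092004065877
press x,y mm 0.59 2.52 z 146.79 F x,y,z 0.24 -0.34 3.83 T -0.453 -0.124 yaw err -0.03 tilt [0.0002 0.    ] 29.9 0.015668829668837946
```

View pics/scene9c.png

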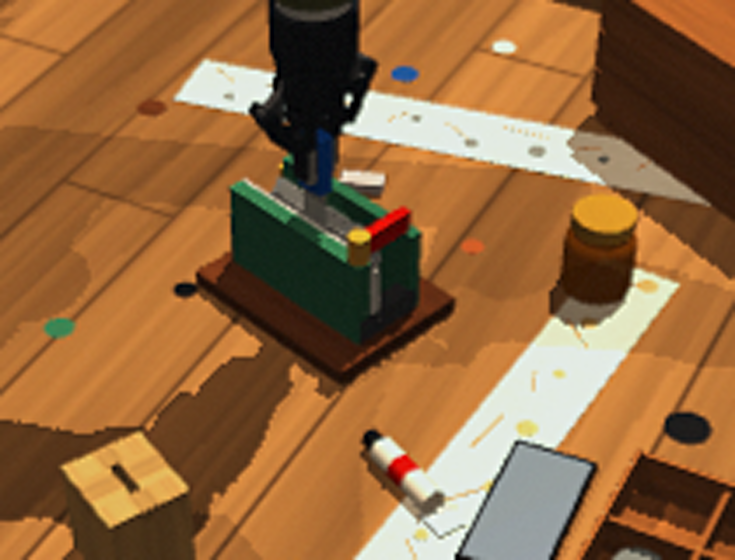

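The crop shows the blade in the middle of the slot at about (312,200), the handle in the fingers, and the red bar across at (390,228). The tubes, jar and phone look undisturbed. The drag is about 4 N and the spring deflection about 1.1 mm, which is within the snug range.

```bash
python3 -c "
from workcell import env
print(env.hand_in())"
```

```text
the job is handed in; nothing more can be done
None
```

The job is handed in: the turnbutton was turned first and locks the gate at about 91°, and the gauge is held about 57 mm deep in the middle of the slot, with about 4 N of drag and an estimated 1.1 mm of spring-plate deflection; nothing else was touched.

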